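# Hang a keyhole caddy on the bench board and lock it

## Task

Hang the grey caddy on the white board: put the keyhole in its back plate over the screw head, then slide it down until it is fully home and the brass spring catch has snapped out over its top edge, and let go. Feel your way: the screw may be clamped anywhere in its slit, so its height is not known beforehand; be gentle, and never press on the board with more than about 2 kg. Leave the other things on the bench where they stand.

Things in the scene. Friction and masses are not known exactly. Their poses are not given: they have to be found in the camera images.
- caddy: grey metal caddy standing on the bench: open tray with a tall back plate, 100 wide, 100 tall, 78 deep, about 0.25 kg. Origin: underside, middle of the width, on the rear face of the back plate; +x points out of the rear face (to the board it will hang on), y along the width, z up. Back plate 5 thick (x -5 to 0), 100 tall. Tray floor 4 thick; sides 4 thick, 30 tall. All in mm
- grip (a point): place to pinch the caddy from above: on its front wall, 38 mm above the underside, 74 mm ahead of the rear face (x = -74 in the caddy's axes). The wall is 8 mm thick along x, 100 mm wide, 52 mm tall; 65 mm are free between it and the back plate
- keyhole (a point): centre of the entry hole of the keyhole in the caddy's back plate, on the rear face, 58 mm above the underside, caddy's axes. The hole is 23 mm across, eight-sided, its upper corners run at 45 degrees into the slot above. The slot is 10 mm wide and ends 22 mm above this centre
- board: white upright board 260 wide, 225 tall, 18 thick, with a steel foot behind, fixed to the bench. Origin: on its front face, middle of the width, at bench level; the front looks to -x, y along the width, z up. From the front stands one steel screw: shank 7 across; round head 16 across and 4 thick, its underside 9 and its face 13 off the board. A spring catch sits above it. All in mm
- mark (a point): middle of the dark upright slit (50 mm long) in the board's front, 145 mm above the bench; board's axes. The screw is clamped somewhere in the slit, its true axis up to 16 mm above or below this point and up to 2.5 mm sideways: feel or look for it. Fully home (slot end on the shank) the caddy's underside is 76.5 mm below the true axis; with the hole centred on the head, 58 mm below: a slide of 18.5 mm
- catch (a joint): brass spring catch, 30 mm wide, 12 mm tall, its underside 25.5 mm above the true screw axis, standing 12 mm out of the board. Value: m pushed in, 0 = out, at most 0.014; spring 2.1 N at 0, 0.35 N more per mm. The back plate over the head pushes it in; its rub holds the caddy up. Once the caddy is fully home it snaps out 2 mm above the plate's top edge and locks it
- reagent: amber glass bottle, 60 mm across, 130 mm tall; bystander, origin at the centre of its underside, z up
- jar: white plastic jar, 52 mm across, 50 mm tall; bystander, origin at the centre of its underside, z up
- beaker: open glass beaker, 68 mm across, 85 mm tall; bystander, origin at the centre of its underside, z up
- tiprack: blue box of pipette tips, 85 x 120 x 61 mm; bystander, origin at the centre of its underside, z up
- tuberack: red divided rack of capped tubes, 70 x 160 mm, 78 mm tall over the tubes; bystander, origin at the centre of its underside, z up
- dish: small white dish, 70 mm across, 20 mm tall; bystander, origin at the centre of its underside, z up
Not all that is in view belongs to the job. What is shaped like the caddy but brown is not meant.

How it is judged (in metres and radians):
On the way, in this order (a step that is already met when the one before it is completed fails the run):
1. the caddy is lifted clear of the bench (height (world z) of caddy above 0.03 m), for 0.2 s.
2. the keyhole is over the screw head: back plate against the board, still above its home, catch pressed back (x of caddy in the frame of board between -0.007 and 0.003 m and y of caddy in the frame of board between -0.02 and 0.02 m and z of caddy in the frame of board between 0.054 and 0.124 m and value of joint catch above 0.003 m), for 0.1 s.
At the end, for the whole second after the job is handed in: the caddy hangs on the screw, fully home and locked: rear face within 7 mm of the board, sideways within 6.5 mm of the mark, its underside 49.5 to 87.5 mm above the bench (wherever the screw really is), upright within 0.08 rad, the catch out over its top edge (joint under 2 mm), at rest (x of caddy in the frame of board between -0.007 and 0.003 m and y of caddy in the frame of board between -0.0065 and 0.0065 m and z of caddy in the frame of board between 0.0495 and 0.0875 m and value of joint catch below 0.002 m and angle between caddy's own z axis and vertical below 0.08 rad and linear speed of caddy below 0.02 m/s); the robot touches nothing.
It fails at once if the caddy presses on the board, its screw and catch together with more than 22 N (contact force between caddy and board above 22 N).
It fails at once if the robot presses on the board, its screw or catch with more than 22 N (contact force between any of the fingers, the arm and board above 22 N).
It fails at once if a bystander (bottle, jar, beaker, tip box, tube rack or dish) is moved more than 20 mm or tipped (distance of any of reagent, jar, beaker, tiprack, tuberack, dish from where it was at the start of the episode above 0.02 m or angle between any of reagent, jar, beaker, tiprack, tuberack, dish's own z axis and vertical above 0.3 rad).
It also fails if it takes over 61 s, if anything falls off the work surface, if the arm or the gripper's body presses on something with over 40 N, if the wrist force passes 120 N, or if a joint passes its speed limit or range.

## Robot

A 6-joint arm with a two-finger parallel gripper is mounted at the origin on the work surface. World frame = base frame: x ahead of the robot, y to its left, z up, the work surface at z = 0. Lengths are in m, angles in degrees, forces in N, time in s.
With the tool pointing down it reaches from about 0.225 to 0.875 m from the base axis. Payload 3.4 kg.
Tool frame: the origin (TCP) lies midway between the tips of the shut fingers; the grasp point (between the pads) lies 19 mm behind it; z points along the fingers, x is the direction in which the jaws open and shut, and the axes are right-handed (so a half turn about z gives the same grasp; the last joint's range is limited). The gripper opens to 85 mm and grips with 20 to 120 N. Pads are 22 mm wide; open, the fingers measure 114 mm over their backs; the gripper's body (76 mm by 85 mm) begins 54 mm behind the grasp point. The pads swing forward as they close: fully open they stand 13 mm farther back than shut.
Start: joints at [66.578, 15.808, 86.224, -0, 77.962, -6.933], TCP at [0.163, 0.551, 0.231] pointing down, gripper open.
Joint ranges: [-165.64, 165.64], [-43.16, 119.46], [12.63, 154.43], [-67.54, 247.53], [6.08, 155.33], [-154.97, 154.97]. Speed limits (degrees/s): [147.25, 147.25, 180, 180, 180, 180].

## Interface

Orientations are given as a 3x3 rotation matrix whose columns are the frame's x, y, z axes.
In Python, from station import read_state, vision, workorder gives the robot as it stands.
- The arm moves only by the tool step_arm, never from a script. Its argument "commands" is one flat list of numbers, 7 for each row, row after row: the turn, a rotation vector about the tool's x, y, z in degrees, then the shift along the tool's x, y, z in m, then the opening in per cent of the stroke, from 0 (shut) to 100 (fully open). In form: [ax, ay, az, tx, ty, tz, jaw, ax, ay, az, tx, ty, tz, jaw, ...]. A call has 1 to 20 rows; each row shifts and turns the pose as measured when the row begins, along the tool's axes as they then stand; what a row does not reach is not made up. A row lasts 1/8 s, in which the tool goes at most 62.5 mm and 10.7 degrees, less where a joint would pass 70% of its speed; a pose out of reach is approached as far as the arm can. A call is refused whole if a number of a shift passes 0.0625 or a number of a turn 10.7, either way. A call with a gripper value outside its range is refused whole. The fingers move at their own pace and stop on an object; the grip force is fixed at half the most. Time passes only in rows, so rows that do not move let the fingers close. It gives the time, the measured TCP pose, the force and the opening at its end, in the units of the state.
- read_state(): the state, without advancing time (a new reading comes with each control period).
- vision.get_image(name): name is "side" or "top" or "wrist"; returns a dict with "color" (384x512x3 uint8, blue, green, red), "range_z" (384x512 float32, m along the optical axis (not along the pixel's ray), 0 where there is no reading), "fx", "fy", "cx", "cy" (pixels), "R" (3x3) and "t" (3): a world point X has camera coordinates R X + t; the wrist camera has in their place "tool_from_camera" (4x4, takes a point from camera to tool coordinates, whose origin is the TCP and whose axes are the tool frame's). Camera axes: x right, y down, z forward; pixel columns grow to the right and rows downward; lengths in m; the calibration is good to about 2 mm. A picture is of the moment at which its call begins: read the wrist's pose just before it.
- workorder.close_job(): hands the job in, once; it reports no verdict.
The state is a dict: "t": time; "qpos": joint angles; "dq": joint speeds; "joint_torque": joint torques, N m; "tcp_pos": TCP position; "eef_rot": TCP orientation; "ft_force": force on the tool from outside, world axes, zero at the start; "moment": the same for the moment, N m; "finger_gap": finger opening in m.
Only numpy, scipy, OpenCV 4.12 (cv2) and the standard library are available. Lean on these libraries where they do the work, as an engineer would, in place of code of your own. Each camera call takes 0.05 s, during which the arm holds its last target.

## Working session

There is one attempt and no reset: what is moved stays moved. The work goes in short steps, Python scripts to look and compute and a tool call to move; the robot and the scene stay as the last step left them, time stands still between calls to the robot, and variables do not carry over. Pictures are saved under pics/ and viewed, and the job is handed in when it is done.

Besides the shell and the picture viewer there is one more tool, called after "Call:" as name(argument=value, ...), one argument or row to a line, values as JSON. step_arm: Moves the arm, as the interface text tells. Its arguments: {"type":"object","properties":{"commands":{"type":"array"}},"required":["commands"]}

```bash
mkdir -p pics; ls
python3 - <<'E'
from station import read_state, vision
import cv2,pickle
print(read_state())
for n in ["side","top","wrist"]:
    im=vision.get_image(n); pickle.dump(im,open(f"{n}0.pkl","wb")); cv2.imwrite(f"pics/{n}0.png",im["color"])
    print(n,{k:v for k,v in im.items() if k not in("color","range_z")})
E
```

```text
pics
{'t': 0.0, 'qpos': array([ 6.65780178e+01,  1.58480560e+01,  8.62959842e+01, -2.38190408e-04,
        7.79600164e+01, -6.93436182e+00]), 'dq': array([ 0.0091774 , -0.05740064, -0.01048334, -0.01236504, -0.0278377 ,
       -0.00712072]), 'joint_torque': array([-5.42216258e-04, -4.16773725e+01, -2.45800531e+01, -1.10262899e-04,
        1.11321532e-02,  8.69108391e-06]), 'tcp_pos': array([0.16300256, 0.55086803, 0.23043006]), 'eef_rot': array([[ 2.83806688e-01,  9.58881248e-01, -7.18180157e-04],
       [ 9.58879821e-01, -2.83807516e-01, -1.66809935e-03],
       [-1.80333412e-03, -2.15230708e-04, -9.99998351e-01]]), 'ft_force': array([-0.3522695 ,  0.46237958, -0.11124263]), 'moment': array([-0.00974873,  0.02113323,  0.00678028]), 'finger_gap': 0.08516083334242205}
side {'fx': 412.39963065623954, 'fy': 412.39963065623954, 'cx': 249.99116942412104, 'cy': 192.30412959223253, 'R': array([[ 0.99833748, -0.05649548,  0.01142553],
       [-0.03195497, -0.7074648 , -0.70602581],
       [ 0.04797043,  0.70448692, -0.70809393]]), 't': array([-0.48878461,  0.1386105 ,  1.28618116])}
top {'fx': 452.1518984524376, 'fy': 452.1518984524376, 'cx': 252.41614682885108, 'cy': 191.861822577009, 'R': array([[ 0.02769672, -0.99959386, -0.00670895],
       [-0.99147928, -0.02661603, -0.1275164 ],
       [ 0.12728605,  0.01018357, -0.99181377]]), 't': array([0.0439525 , 0.50384174, 1.26435298])}
wrist {'fx': 271.2142453845453, 'fy': 271.2142453845453, 'cx': 257.5913036103325, 'cy': 187.3117803275885, 'tool_from_camera': array([[ 9.99999927e-01,  1.17284840e-05,  3.83172760e-04,
         9.12561379e-04],
       [-1.18572794e-04,  9.59980737e-01,  2.80066013e-01,
        -7.09586550e-02],
       [-3.64553719e-04, -2.80066037e-01,  9.59980667e-01,
        -1.43335172e-01],
       [ 0.00000000e+00,  0.00000000e+00,  0.00000000e+00,
         1.00000000e+00]])}
```

View pics/side0.png

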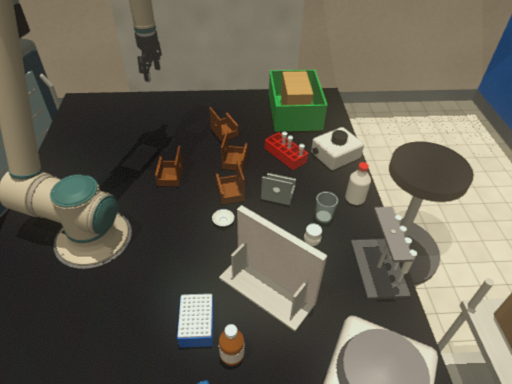

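View pics/top0.png

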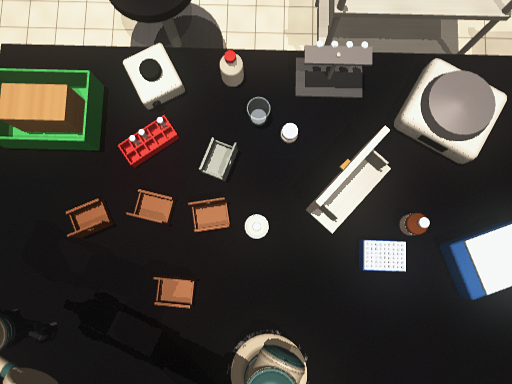

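View pics/wrist0.png

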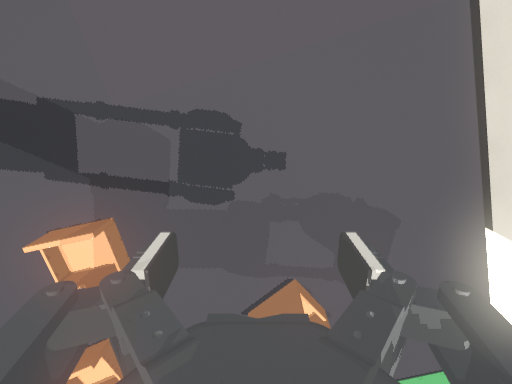

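```bash
cat > h.py <<'E'
import numpy as np,cv2,pickle
from station import read_state, vision
def load(n): return pickle.load(open(n,"rb"))
def cloud(im,pose=None):
    h,w=im["range_z"].shape; u,v=np.meshgrid(np.arange(w),np.arange(h)); z=im["range_z"]
    P=np.stack([(u-im["cx"])/im["fx"]*z,(v-im["cy"])/im["fy"]*z,z],-1)
    if "R" in im: W=(P-im["t"])@im["R"]
    else:
        T=im["tool_from_camera"]; P=P@T[:3,:3].T+T[:3,3]
        p,R=pose; W=P@R.T+p
    W[z==0]=np.nan
    return W
def snap(n,tag):
    s=read_state(); im=vision.get_image(n); im["pose"]=(s["tcp_pos"],s["eef_rot"]); pickle.dump(im,open(tag+".pkl","wb")); cv2.imwrite("pics/"+tag+".png",im["color"]); return im
E
python3 - <<'E'
from h import *
t=load("top0.pkl");s=load("side0.pkl")
a=cv2.resize(t["color"][100:260,180:420],None,fx=3,fy=3,interpolation=2); cv2.imwrite("pics/a.png",a)
b=cv2.resize(s["color"][120:330,190:370],None,fx=4,fy=2.85*4/2.85,interpolation=2)[:840]; cv2.imwrite("pics/b.png",cv2.resize(b,None,fx=.7,fy=.7))
for n,im,pts in (("top",t,[(218,158),(290,132),(259,110),(257,226),(345,163),(385,130),(312,210),(384,255),(415,224),(225,150),(237,145),(205,140)]),("side",s,[(278,188),(265,185)])):
    W=cloud(im)
    for u,v in pts: print(n,u,v,W[v,u].round(3))
W=cloud(t); z=W[...,2]
# caddy
sub=W[130:185,190:245].reshape(-1,3); q=sub[sub[:,2]>0.085]; print("caddy high",len(q),q[:,:2].mean(0),q[:,2].max())
r=cv2.minAreaRect((q[:,:2]*1000).astype(np.float32)); print(r)
q=sub[(sub[:,2]>0.01)]; print(cv2.boxPoints(cv2.minAreaRect((q[:,:2]*1000).astype(np.float32))))
q=sub[(sub[:,2]>0.045)&(sub[:,2]<0.06)]; print("front?",q[:,:2].mean(0),len(q))
sub=W[110:240,290:410].reshape(-1,3); q=sub[(sub[:,2]>0.21)]; print("board top",cv2.boxPoints(cv2.minAreaRect((q[:,:2]*1000).astype(np.float32))),q[:,2].max())
E
```

```text
top 218 158 [0.603 0.162 0.01 ]
top 290 132 [ 0.676 -0.046  0.052]
top 259 110 [0.754 0.045 0.003]
top 257 226 [0.406 0.042 0.008]
top 345 163 [ 0.564 -0.178  0.18 ]
top 385 130 [ 0.64  -0.267  0.229]
top 312 210 [ 0.451 -0.108  0.078]
top 384 255 [ 0.334 -0.31   0.059]
top 415 224 [ 0.418 -0.38   0.107]
top 225 150 [0.629 0.143 0.006]
top 237 145 [ 0.647  0.108 -0.002]
top 205 140 [ 0.66   0.204 -0.004]
side 278 188 [0.588 0.122 0.068]
side 265 185 [0.546 0.133 0.072]
caddy high 94 [0.58246063 0.12556893] 0.10792790282253599
((584.0354614257812, 125.50621795654297), (5.830132007598877, 99.23464965820312), 69.75004577636719)
[[520.6382  145.27805]
 [631.0792  105.14722]
 [658.02734 179.30896]
 [547.5863  219.43979]]
front? [0.60273146 0.17972605] 134
board top [[ 447.82626  -109.64613 ]
 [ 642.94556  -281.09378 ]
 [ 654.911    -267.47626 ]
 [ 459.79175   -96.028595]] 0.23232498054934614
```

View pics/a.png

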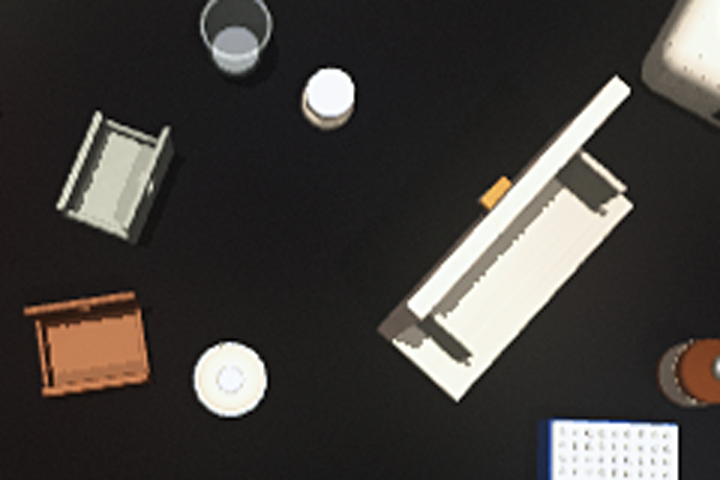

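View pics/b.png

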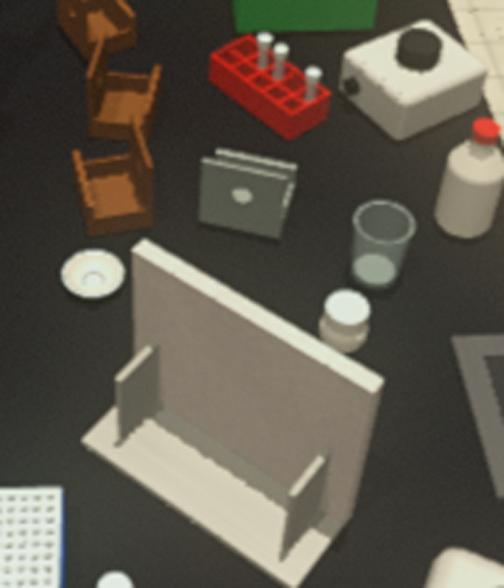

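```bash
cat >> h.py <<'E'
from scipy.spatial.transform import Rotation as Ro
def tool(yaw,tilt=0):
    y=np.radians(yaw); c,s=np.cos(y),np.sin(y)
    R=np.array([[c,s,0],[s,-c,0],[0,0,-1.]])
    return R@Ro.from_rotvec([tilt,0,0],degrees=True).as_matrix()
def plan(p1,R1,n,jaw,p0=None,R0=None):
    st=read_state(); p=st["tcp_pos"] if p0 is None else np.array(p0); R=st["eef_rot"] if R0 is None else R0
    p1=np.array(p1); d=(p1-p)/n; w=Ro.from_matrix(R.T@R1).as_rotvec(degrees=True)/n
    out=[]
    for i in range(n):
        out.append(list(np.round(w,1)+0)+list(np.round(R.T@d,4)+0)+[jaw]); R=R@Ro.from_rotvec(w,degrees=True).as_matrix()
    print("max",np.abs(out).max(0)); print(", ".join(", ".join(f"{v:g}" for v in r) for r in out))
E
python3 - <<'E'
from h import *
plan([.67,-.054,.31],tool(-41,-30),16,100)
E
```

```text
max [1.20e+00 1.90e+00 7.00e+00 4.72e-02 4.95e-02 4.90e-03 1.00e+02]
-1.2, -1.9, 7, -0.0273, 0.0411, -0.0049, 100, -1.2, -1.9, 7, -0.0222, 0.0442, -0.0032, 100, -1.2, -1.9, 7, -0.0168, 0.0466, -0.0016, 100, -1.2, -1.9, 7, -0.011, 0.0483, -0.0002, 100, -1.2, -1.9, 7, -0.005, 0.0493, 0.0011, 100, -1.2, -1.9, 7, 0.001, 0.0495, 0.0022, 100, -1.2, -1.9, 7, 0.0071, 0.049, 0.0031, 100, -1.2, -1.9, 7, 0.0131, 0.0477, 0.0038, 100, -1.2, -1.9, 7, 0.0189, 0.0456, 0.0042, 100, -1.2, -1.9, 7, 0.0245, 0.0429, 0.0044, 100, -1.2, -1.9, 7, 0.0296, 0.0395, 0.0044, 100, -1.2, -1.9, 7, 0.0343, 0.0355, 0.0042, 100, -1.2, -1.9, 7, 0.0385, 0.031, 0.0037, 100, -1.2, -1.9, 7, 0.0421, 0.026, 0.0029, 100, -1.2, -1.9, 7, 0.045, 0.0207, 0.002, 100, -1.2, -1.9, 7, 0.0472, 0.015, 0.0009, 100
```

Call:
step_arm(
  commands=[-1.2,-1.9,7,-0.027,0.041,-0.005,100,-1.2,-1.9,7,-0.022,0.044,-0.003,100,-1.2,-1.9,7,-0.017,0.047,-0.002,100,-1.2,-1.9,7,-0.011,0.048,0,100,-1.2,-1.9,7,-0.005,0.049,0.001,100,-1.2,-1.9,7,0.001,0.05,0.002,100,-1.2,-1.9,7,0.007,0.049,0.003,100,-1.2,-1.9,7,0.013,0.048,0.004,100,-1.2,-1.9,7,0.019,0.046,0.004,100,-1.2,-1.9,7,0.025,0.043,0.004,100,-1.2,-1.9,7,0.03,0.04,0.004,100,-1.2,-1.9,7,0.034,0.036,0.004,100],
)

```text
t: 1.65
tcp_pos: [0.5417, 0.0765, 0.2941]
eef_rot: [[0.958, -0.203, -0.203], [-0.268, -0.887, -0.377], [-0.104, 0.415, -0.904]]
ft_force: [0.3, 1.4, -0.4]
finger_gap: 0.0854
```

Run:
```python
from h import *
s=read_state();print(s["t"],s["tcp_pos"],s["qpos"])
plan([.67,-.054,.31],tool(-41,-30),6,100)
```

```text
1.65 [0.54165861 0.07645271 0.29411284] [ 13.03310179  21.82897941  73.3046284  -19.13992926 101.60396818
  26.26593118]
max [7.00e-01 1.10e+00 4.20e+00 3.01e-02 1.60e-02 1.40e-03 1.00e+02]
-0.7, -1.1, 4.2, 0.026, 0.016, 0.0014, 100, -0.7, -1.1, 4.2, 0.0272, 0.0141, 0.0011, 100, -0.7, -1.1, 4.2, 0.0281, 0.012, 0.0008, 100, -0.7, -1.1, 4.2, 0.029, 0.0099, 0.0003, 100, -0.7, -1.1, 4.2, 0.0296, 0.0078, -0.0001, 100, -0.7, -1.1, 4.2, 0.0301, 0.0056, -0.0006, 100
```

Call:
step_arm(
  commands=[-0.7,-1.1,4.2,0.026,0.016,0.001,100,-0.7,-1.1,4.2,0.027,0.014,0.001,100,-0.7,-1.1,4.2,0.028,0.012,0.001,100,-0.7,-1.1,4.2,0.029,0.01,0,100,-0.7,-1.1,4.2,0.03,0.008,0,100,-0.7,-1.1,4.2,0.03,0.006,-0.001,100,0,0,0,0,0,0,100],
)

```text
t: 2.52
tcp_pos: [0.6747, -0.063, 0.3062]
eef_rot: [[0.741, -0.577, -0.343], [-0.672, -0.638, -0.376], [-0.002, 0.509, -0.861]]
ft_force: [-0.1, -0.1, -0.1]
finger_gap: 0.0853
```

Run:
```python
from h import *
s=read_state();print(s["t"],s["tcp_pos"],s["qpos"],s["eef_rot"])
im=snap("wrist","w1"); cv2.imwrite("pics/w1b.png",cv2.resize(im["color"],None,fx=1.5,fy=1.5))
```

```text
2.525 [ 0.67468694 -0.06296869  0.30620583] [  0.34369969  36.5990326   48.26590626 -24.37062733 114.90943867
  35.99531071] [[ 0.7409742  -0.57715066 -0.34329921]
 [-0.6715307  -0.63830352 -0.37631787]
 [-0.00193699  0.50937779 -0.86054083]]
```

View pics/w1b.png

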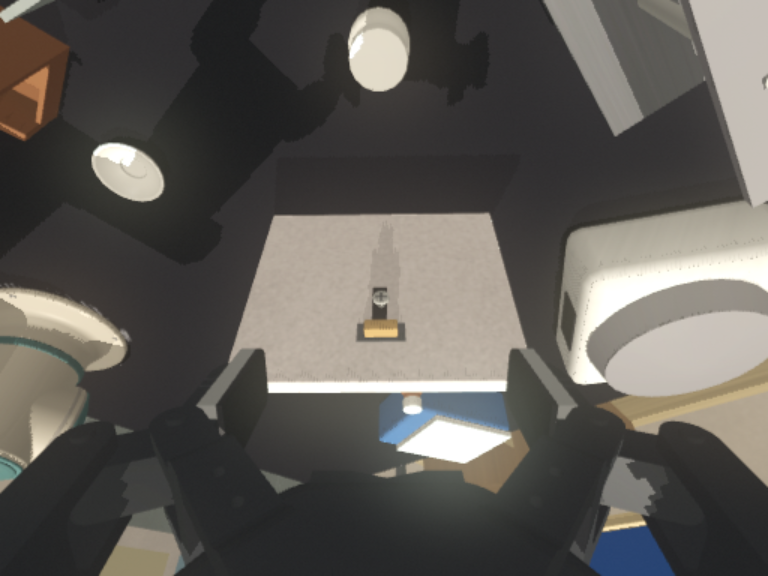

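The wrist view shows the board front at centre. The screw head is near (380,297) in the 1.5x picture, the brass catch at (380,330), and the slit is visible below the head.

Run:
```python
from h import *
im=load("w1.pkl"); W=cloud(im,im["pose"])
reg=np.zeros(W.shape[:2],bool); reg[150:245,180:330]=1
reg[180:235,232:275]=0
P=W[reg]; P=P[np.isfinite(P).all(1)&(P[:,2]>0.02)&(P[:,2]<.22)]
ok=np.ones(len(P),bool)
for _ in range(6):
    c=P[ok].mean(0); n=np.linalg.svd(P[ok]-c,full_matrices=False)[2][2]; r=(P-c)@n; ok=abs(r)<0.004
if n[0]<0:n=-n
print("plane n",n,"c",c,"rms",r[ok].std(),ok.sum())
def ray(u,v):
    T=im["tool_from_camera"];p,R=im["pose"]
    d=R@T[:3,:3]@np.array([(u-im["cx"])/im["fx"],(v-im["cy"])/im["fy"],1]); o=R@T[:3,3]+p
    return o,d
def hit(u,v,off):
    o,d=ray(u,v); return o+d*(((c+n*off)-o)@n)/(d@n)
crop=im["color"][180:240,220:290]; cv2.imwrite("pics/crop.png",cv2.resize(crop,None,fx=10,fy=10,interpolation=0))
np.savez("plane.npz",n=n,c=c)
# board edges: corners bottom (image approx) in px
for uv in [(275/1.5,214/1.5),(490/1.5,214/1.5),(230/1.5,362/1.5),(526/1.5,360/1.5)]: print(uv,hit(*uv,0))
print("head",hit(380/1.5,297/1.5,.013))
```

```text
plane n [6.59180143e-01 7.51985065e-01 1.49100560e-05] c [ 0.55976519 -0.18221703  0.12208401] rms 0.0006022555313778083 11843
(183.33333333333334, 142.66666666666666) [ 4.62055156e-01 -9.65632841e-02 -4.08785577e-04]
(326.6666666666667, 142.66666666666666) [ 0.65555519 -0.26618295  0.00463691]
(153.33333333333334, 241.33333333333334) [ 0.4622905  -0.09677366  0.20555365]
(350.6666666666667, 240.0) [ 0.65250222 -0.26351074  0.20571967]
head [ 0.56742153 -0.17164135  0.1446439 ]
```

View pics/crop.png

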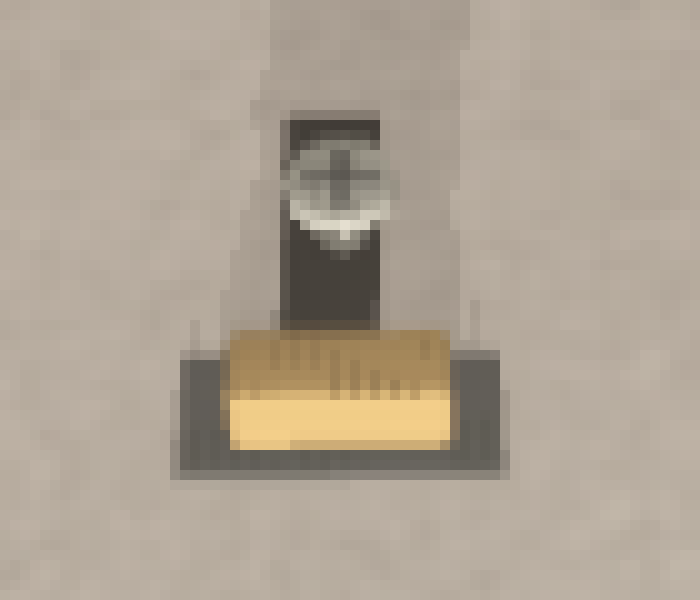

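```bash
cat >> h.py <<'E'
def hitw(im,u,v,n,c,off):
    T=im["tool_from_camera"];p,R=im["pose"]
    d=R@T[:3,:3]@np.array([(u-im["cx"])/im["fx"],(v-im["cy"])/im["fy"],1]); o=R@T[:3,3]+p
    return o+d*(((c+n*off)-o)@n)/(d@n)
E
python3 - <<'E'
from h import *
im=load("w1.pkl"); z=np.load("plane.npz"); n,c=z["n"],z["c"]; n[2]=0; n/=np.linalg.norm(n)
y=np.array([n[1],-n[0],0]);  # toward board +/-y
print("board x yaw",np.degrees(np.arctan2(-n[1],-n[0])))
for nm,u,v,o in [("slit low",252.5,191,0),("slit mid",252.5,205,0),("head",253.5,197.3,.013),("headL",248,197.3,.013),("headR",259,197.3,.013),("catch front low",253.5,212.5,.012),("catch front top",253.5,219.5,.012),("edgeLmid",(183.33+153.33)/2,192,0),("edgeRmid",338.7,192,0)]:
    h=hitw(im,u,v,n,c,o); print(nm,h.round(4),"lat",((h-c)@y).round(4))
g=cv2.cvtColor(im["color"],cv2.COLOR_BGR2GRAY)
for v in(160,200,225):
    e=[]
    for rng in((150,200),(315,355)):
        row=g[v,rng[0]:rng[1]].astype(int); d=abs(np.diff(row)); e.append(rng[0]+d.argmax()+.5)
    a,b=[hitw(im,x,v,n,c,0) for x in e]; print(v,e,((a-c)@y).round(4),((b-c)@y).round(4),"mid",((a+b)/2).round(4))
E
```

```text
board x yaw -131.23737580841984
slit low [ 0.5574 -0.1801  0.1195] lat -0.0031
slit mid [ 0.5577 -0.1804  0.1466] lat -0.0027
head [ 0.5676 -0.1718  0.1433] lat -0.001
headL [ 0.5618 -0.1667  0.1433] lat -0.0087
headR [ 0.5734 -0.1769  0.1434] lat 0.0067
catch front low [ 0.5671 -0.1727  0.1695] lat -0.0007
catch front top [ 0.5672 -0.1728  0.181 ] lat -0.0006
edgeLmid [ 0.4622 -0.0967  0.1199] lat -0.1298
edgeRmid [ 0.6536 -0.2645  0.1232] lat 0.1248
160 [np.float64(176.5), np.float64(331.5)] -0.1325 0.1274 mid [ 0.5578 -0.1805  0.0492]
200 [np.float64(164.5), np.float64(342.5)] -0.1318 0.1271 mid [ 0.558  -0.1807  0.1372]
225 [np.float64(156.5), np.float64(349.5)] -0.1321 0.1271 mid [ 0.5579 -0.1806  0.1813]
```

Run:
```python
from h import *
plan([.54,.18,.25],tool(70.7),14,100)
```

```text
max [1.40e+00 2.20e+00 7.80e+00 1.87e-02 2.01e-02 3.20e-03 1.00e+02]
1.4, 2.2, -7.8, -0.0187, -0.0076, 0.0003, 100, 1.4, 2.2, -7.8, -0.0175, -0.0101, -0.0002, 100, 1.4, 2.2, -7.8, -0.0159, -0.0124, -0.0005, 100, 1.4, 2.2, -7.8, -0.014, -0.0144, -0.0008, 100, 1.4, 2.2, -7.8, -0.0119, -0.0162, -0.0009, 100, 1.4, 2.2, -7.8, -0.0096, -0.0177, -0.0009, 100, 1.4, 2.2, -7.8, -0.007, -0.0189, -0.0007, 100, 1.4, 2.2, -7.8, -0.0044, -0.0197, -0.0005, 100, 1.4, 2.2, -7.8, -0.0016, -0.0201, -0.0001, 100, 1.4, 2.2, -7.8, 0.0011, -0.0201, 0.0004, 100, 1.4, 2.2, -7.8, 0.0038, -0.0198, 0.001, 100, 1.4, 2.2, -7.8, 0.0064, -0.019, 0.0017, 100, 1.4, 2.2, -7.8, 0.0089, -0.0179, 0.0024, 100, 1.4, 2.2, -7.8, 0.0111, -0.0165, 0.0032, 100
```

Call:
step_arm(
  commands=[1.4,2.2,-7.8,-0.019,-0.008,0,60,1.4,2.2,-7.8,-0.018,-0.01,0,60,1.4,2.2,-7.8,-0.016,-0.012,0,60,1.4,2.2,-7.8,-0.014,-0.014,-0.001,60,1.4,2.2,-7.8,-0.012,-0.016,-0.001,60,1.4,2.2,-7.8,-0.01,-0.018,-0.001,60,1.4,2.2,-7.8,-0.007,-0.019,-0.001,60,1.4,2.2,-7.8,-0.004,-0.02,0,60,1.4,2.2,-7.8,-0.002,-0.02,0,60,1.4,2.2,-7.8,0.001,-0.02,0,60,1.4,2.2,-7.8,0.004,-0.02,0.001,60,1.4,2.2,-7.8,0.006,-0.019,0.002,60,1.4,2.2,-7.8,0.009,-0.018,0.002,60,1.4,2.2,-7.8,0.011,-0.017,0.003,60],
)

```text
t: 4.32
tcp_pos: [0.505, 0.1964, 0.2533]
eef_rot: [[0.252, 0.968, -0.003], [0.967, -0.252, 0.028], [0.027, -0.01, -1.0]]
ft_force: [-0.0, -0.4, -0.5]
finger_gap: 0.0514
```

Run:
```python
from h import *
s=read_state();print(s["t"],s["tcp_pos"],s["qpos"],s["dq"].round(1))
plan([.54,.18,.25],tool(70.7),3,60)
```

```text
4.325 [0.5049902  0.19636837 0.25325711] [ 12.78918784  12.03307992  88.31441655   1.64863897  79.4600695
 -62.90224015] [  2.8  -5.1  10.7  22.2  -4.9 -66. ]
max [2.00e-01 5.00e-01 1.60e+00 2.40e-03 1.28e-02 1.00e-03 6.00e+01]
-0.2, -0.5, 1.6, -0.0024, 0.0127, 0.0009, 60, -0.2, -0.5, 1.6, -0.002, 0.0127, 0.001, 60, -0.2, -0.5, 1.6, -0.0017, 0.0128, 0.001, 60
```

Call:
step_arm(
  commands=[-0.2,-0.5,1.6,-0.0024,0.0127,0.001,60,-0.2,-0.5,1.6,-0.002,0.0127,0.001,60,-0.2,-0.5,1.6,-0.002,0.013,0.001,60,0,0,0,0,0,0,60],
)

```text
t: 4.82
tcp_pos: [0.5402, 0.1792, 0.2502]
eef_rot: [[0.337, 0.941, 0.0], [0.941, -0.337, -0.002], [-0.002, 0.001, -1.0]]
ft_force: [-0.7, 0.4, 0.1]
finger_gap: 0.0515
```

Run:
```python
from h import *
s=read_state();print(s["t"],s["tcp_pos"],s["dq"].round(1))
im=snap("wrist","w2"); cv2.imwrite("pics/w2b.png",cv2.resize(im["color"],None,fx=1.5,fy=1.5))
```

```text
4.825 [0.54024422 0.17923317 0.25023381] [ 0.1 -0.1  0.3  0.2  0.9  0.4]
```

View pics/w2b.png

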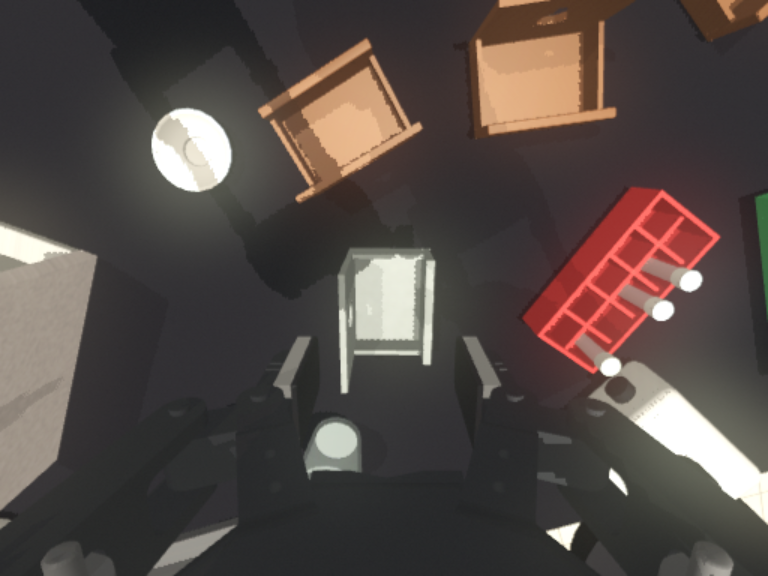

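The caddy is at (390,305) in the 1.5x picture, with its back plate on the left and its front wall on the right, well aligned with the jaws.

Run:
```python
from h import *
im=load("w2.pkl"); W=cloud(im,im["pose"])
S=W[155:270,220:300].reshape(-1,3); S=S[np.isfinite(S).all(1)]
def line(q,nm):
    r=cv2.minAreaRect((q[:,:2]*1000).astype(np.float32)); b=cv2.boxPoints(r); print(nm,len(q),"z",np.median(q[:,2]),r); return r
q=S[S[:,2]>0.094]; line(q,"back")
q=S[(S[:,2]>0.046)&(S[:,2]<0.06)]
ax=np.array([.33,.944]); 
B=S[S[:,2]>0.094][:,:2].mean(0)
d=(q[:,:2]-B)@ax; q=q[d>0.05]; line(q,"front"); F=q[:,:2].mean(0); print(B,F,np.degrees(np.arctan2(*(F-B)[::-1])))
print("floor z",np.percentile(S[:,2],[2,10]))
```

```text
back 396 z 0.10063194502962944 ((584.38037109375, 127.55503845214844), (5.3312859535217285, 99.19094848632812), 69.85050201416016)
front 444 z 0.052653693838491486 ((609.1299438476562, 194.49688720703125), (8.077827453613281, 99.74984741210938), 69.95516204833984)
[0.58235717 0.12854352] [0.60634054 0.19518061] 70.20567951512142
floor z [-0.0005212   0.00021177]
```

Run:
```python
from h import *
plan([.6091,.1945,.12],tool(69.9),4,60)
```

```text
max [0.00e+00 0.00e+00 1.00e-01 9.50e-03 1.50e-02 3.26e-02 6.00e+01]
0, 0, 0.1, 0.0095, 0.015, 0.0326, 60, 0, 0, 0.1, 0.0095, 0.015, 0.0326, 60, 0, 0, 0.1, 0.0095, 0.015, 0.0326, 60, 0, 0, 0.1, 0.0095, 0.015, 0.0326, 60
```

Call:
step_arm(
  commands=[0,0,0.1,0.0095,0.015,0.033,60,0,0,0.1,0.0095,0.015,0.033,60,0,0,0.1,0.0095,0.015,0.033,60,0,0,0.1,0.0095,0.015,0.033,60,0,0,0,0,0,0,60],
)

```text
t: 5.5
tcp_pos: [0.6116, 0.1947, 0.1157]
eef_rot: [[0.345, 0.938, 0.001], [0.938, -0.345, -0.001], [-0.001, 0.001, -1.0]]
ft_force: [-1.0, -0.5, 0.8]
finger_gap: 0.0511
```

Run:
```python
from h import *
s=read_state();print(s["t"],s["tcp_pos"])
plan([.6091,.1945,.019],tool(69.9),4,60)
```

```text
5.5 [0.61155331 0.19473767 0.11572508]
max [0.00e+00 0.00e+00 0.00e+00 3.00e-04 6.00e-04 2.42e-02 6.00e+01]
0, 0, 0, -0.0002, -0.0006, 0.0242, 60, 0, 0, 0, -0.0002, -0.0006, 0.0242, 60, 0, 0, 0, -0.0003, -0.0006, 0.0242, 60, 0, 0, 0, -0.0003, -0.0006, 0.0242, 60
```

Call:
step_arm(
  commands=[0,0,0,-0.0003,-0.0006,0.024,60,0,0,0,-0.0003,-0.0006,0.024,60,0,0,0,-0.0003,-0.0006,0.024,60,0,0,0,-0.0003,-0.0006,0.02,60,0,0,0,0,0,0,60],
)

```text
t: 6.12
tcp_pos: [0.6103, 0.1947, 0.0295]
eef_rot: [[0.346, 0.938, 0.008], [0.938, -0.346, 0.0], [0.003, 0.007, -1.0]]
ft_force: [-0.0, 0.6, -1.2]
finger_gap: 0.0512
```

Call:
step_arm(
  commands=[0,0,0,0,0,0,0,0,0,0,0,0,0,0,0,0,0,0,0,0,0,0,0,0,0,0,0,0,0,0,0,0,0,0,0],
)

```text
t: 6.75
tcp_pos: [0.6121, 0.1951, 0.0341]
eef_rot: [[0.346, 0.938, 0.014], [0.938, -0.346, 0.002], [0.006, 0.012, -1.0]]
ft_force: [1.6, -0.8, -1.1]
finger_gap: 0.0062
```

Run:
```python
from h import *
s=read_state();print(s["t"],s["tcp_pos"],s["finger_gap"],s["ft_force"])
snap("side","s3");
```

```text
6.75 [0.61214675 0.19512126 0.03408011] 0.006248506599061462 [ 1.59743582 -0.76754429 -1.05890771]
```

Run:
```python
from h import *
im=load("s3.pkl"); cv2.imwrite("pics/s3b.png",cv2.resize(im["color"][90:240,190:390],None,fx=4,fy=4,interpolation=2)); print(read_state()["qpos"],read_state()["dq"],read_state()["joint_torque"])
```

```text
[ 1.15183328e+01  3.01284104e+01  9.33977301e+01 -8.08220176e-02
  5.56856222e+01 -5.82010955e+01] [-0.0071157   0.09665363 -0.0785105   0.03561517 -0.04098799 -0.00677353] [-6.45265231e-03 -5.20826876e+01 -1.99948204e+01 -3.71465308e-02
  1.10426292e-03  3.42680403e-03]
```

View pics/s3b.png

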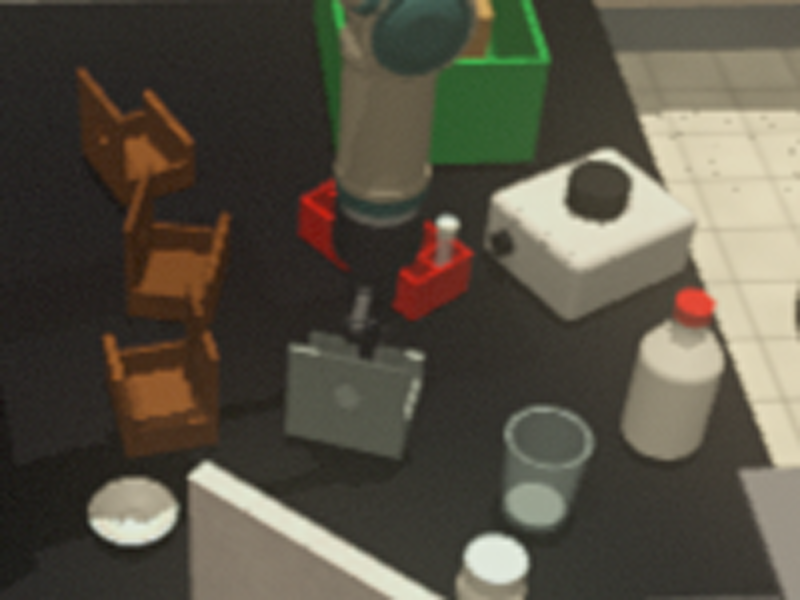

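Run:
```python
from h import *
im=snap("wrist","w4"); cv2.imwrite("pics/w4b.png",cv2.resize(im["color"],None,fx=1.5,fy=1.5))
t=load("w2.pkl"); W=cloud(t,t["pose"]); m=(t["color"][...,2]>150)&(t["color"][...,1]<90)&(t["color"][...,0]<90)
q=W[m]; q=q[np.isfinite(q).all(1)&(q[:,2]>.02)]; print(cv2.boxPoints(cv2.minAreaRect((q[:,:2]*1000).astype(np.float32))),np.percentile(q[:,2],[50,99]))
print(read_state()["t"],read_state()["tcp_pos"],read_state()["ft_force"],read_state()["moment"])
```

```text
[[570.15656 410.4883 ]
 [664.6182  281.66568]
 [722.88495 324.39084]
 [628.4233  453.21347]] [0.03399514 0.04609032]
6.85 [0.61219005 0.19511454 0.03405622] [ 0.61719645 -0.40626031 -1.40564186] [0.08100637 0.00350635 0.0180207 ]
```

View pics/w4b.png

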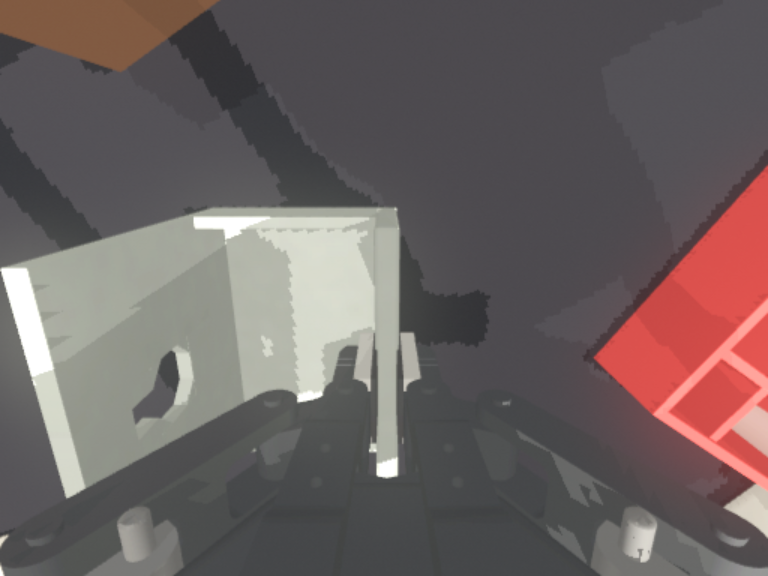

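Run:
```python
from h import *
im=load("w4.pkl"); W=cloud(im,im["pose"])
for u,v in [(258,145),(258,180),(258,215),(258,260),(258,300),(258,312),(10,185),(20,210),(30,250),(45,310),(235,180),(215,220),(200,240),(150,60),(300,100)]: print(u,v,W[v,u].round(4))
```

```text
258 145 [0.5634 0.2144 0.0333]
258 180 [0.5761 0.2095 0.0533]
258 215 [0.5926 0.2035 0.0538]
258 260 [0.6162 0.1948 0.0536]
258 300 [0.6397 0.1861 0.0531]
258 312 [0.6468 0.1835 0.0536]
10 185 [0.5401 0.1455 0.1003]
20 210 [0.5478 0.1438 0.1005]
30 250 [0.5603 0.1388 0.1004]
45 310 [0.5813 0.131  0.1009]
235 180 [0.5833 0.1913 0.0059]
215 220 [0.6051 0.1679 0.0053]
200 240 [0.6157 0.1519 0.0046]
150 60 [0.4988 0.1706 0.0013]
300 100 [0.5508 0.2469 0.0012]
```

Call:
step_arm(
  commands=[0,0,0,0,0,0,60,0,0,0,0,0,0,60,0,0,0,0,0,0,60],
)

```text
t: 7.22
tcp_pos: [0.6126, 0.1953, 0.0344]
eef_rot: [[0.346, 0.938, 0.014], [0.938, -0.346, 0.002], [0.007, 0.013, -1.0]]
ft_force: [0.7, -1.4, -0.7]
finger_gap: 0.0513
```

Run:
```python
from h import *
s=read_state();print(s["t"],s["tcp_pos"],s["finger_gap"],s["ft_force"],s["eef_rot"])
plan([.6095,.1945,.019],tool(69.9),2,60)
```

```text
7.225 [0.61258918 0.19525367 0.03439908] 0.051313060090968504 [ 0.73013351 -1.40724696 -0.67830801] [[ 0.34586115  0.93817382  0.01448955]
 [ 0.93826198 -0.34592098  0.00176928]
 [ 0.00667213  0.01298307 -0.99989346]]
max [4.0e-01 2.0e-01 1.0e-01 9.0e-04 1.4e-03 7.7e-03 6.0e+01]
0.4, -0.2, -0.1, -0.0009, -0.0014, 0.0077, 60, 0.4, -0.2, -0.1, -0.0009, -0.0014, 0.0077, 60
```

Call:
step_arm(
  commands=[0.4,-0.2,-0.1,-0.001,-0.0015,0.008,60,0.4,-0.2,-0.1,-0.001,-0.0015,0.008,60],
)

```text
t: 7.48
tcp_pos: [0.6096, 0.1945, 0.0182]
eef_rot: [[0.342, 0.94, -0.0], [0.94, -0.342, 0.0], [0.0, -0.0, -1.0]]
ft_force: [0.4, -0.1, -1.0]
finger_gap: 0.0513
```

Call:
step_arm(
  commands=[0,0,0,0,0,0,60],
)

```text
t: 7.6
tcp_pos: [0.6088, 0.1943, 0.017]
eef_rot: [[0.342, 0.94, -0.003], [0.94, -0.342, -0.0], [-0.001, -0.002, -1.0]]
ft_force: [0.5, -0.5, 0.6]
finger_gap: 0.0514
```

Call:
step_arm(
  commands=[0,0,0,0,0,-0.001,0,0,0,0,0,0,0,0,0,0,0,0,0,0,0,0,0,0,0,0,0,0,0],
)

```text
invalid input
```

Run:
```python
from h import *
s=read_state();print(s["t"],s["tcp_pos"],s["finger_gap"],s["ft_force"],s["eef_rot"])
plan([.6088,.1943,.12],tool(69.9),3,0)
```

```text
7.6 [0.60878574 0.19434574 0.01704698] 0.051408661824518455 [ 0.45393561 -0.53385064  0.56930043] [[ 3.42344746e-01  9.39570893e-01 -2.57120581e-03]
 [ 9.39573796e-01 -3.42346371e-01 -2.07289105e-04]
 [-1.07500579e-03 -2.34487327e-03 -9.99996673e-01]]
max [0.     0.     0.     0.     0.0001 0.0343 0.    ]
0, 0, 0, 0, -0.0001, -0.0343, 0, 0, 0, 0, 0, 0, -0.0343, 0, 0, 0, 0, 0, 0, -0.0343, 0
```

Miscounted; again.

Call:
step_arm(
  commands=[0,0,0,0,0,-0.001,0,0,0,0,0,0,0,0,0,0,0,0,0,0,0,0,0,0,0,0,0,0],
)

```text
t: 8.1
tcp_pos: [0.6091, 0.1945, 0.0181]
eef_rot: [[0.342, 0.94, -0.002], [0.94, -0.342, 0.0], [-0.001, -0.002, -1.0]]
ft_force: [-0.2, -0.3, -2.4]
finger_gap: 0.0075
```

Run:
```python
from h import *
s=read_state();print(s["t"],s["tcp_pos"],s["finger_gap"],s["ft_force"],s["eef_rot"])
```

```text
8.1 [0.60906747 0.19446174 0.01807429] 0.0074504562829213845 [-0.1992861  -0.28847775 -2.38441228] [[ 3.42445652e-01  9.39535202e-01 -2.13993636e-03]
 [ 9.39537386e-01 -3.42446344e-01  4.58727655e-05]
 [-6.89714304e-04 -2.02625914e-03 -9.99997709e-01]]
```

Call:
step_arm(
  commands=[0,0,0,0,0,-0.015,0,0,0,0,0,0,-0.03,0,0,0,0,0,0,-0.03,0,0,0,0,0,0,-0.03,0,0,0,0,0,0,-0.02,0],
)

```text
t: 8.72
tcp_pos: [0.6071, 0.1939, 0.147]
eef_rot: [[0.343, 0.939, -0.008], [0.94, -0.343, -0.001], [-0.004, -0.007, -1.0]]
ft_force: [0.1, 0.4, -3.2]
finger_gap: 0.0069
```

Run:
```python
from h import *
s=read_state();print(s["t"],s["tcp_pos"],s["finger_gap"],s["ft_force"])
plan([.6474,-.0808,.14],tool(48.8),11,0)
```

```text
8.725 [0.60706119 0.19394472 0.14698376] 0.006916594702427057 [ 0.0996517   0.37361328 -3.18928497]
max [0.00e+00 0.00e+00 1.90e+00 2.22e-02 1.87e-02 6.00e-04 0.00e+00]
0, 0, 1.9, -0.0222, 0.012, 0.0006, 0, 0, 0, 1.9, -0.0218, 0.0127, 0.0006, 0, 0, 0, 1.9, -0.0214, 0.0135, 0.0006, 0, 0, 0, 1.9, -0.0209, 0.0142, 0.0006, 0, 0, 0, 1.9, -0.0204, 0.0149, 0.0006, 0, 0, 0, 1.9, -0.0199, 0.0155, 0.0006, 0, 0, 0, 1.9, -0.0194, 0.0162, 0.0006, 0, 0, 0, 1.9, -0.0188, 0.0168, 0.0006, 0, 0, 0, 1.9, -0.0182, 0.0175, 0.0006, 0, 0, 0, 1.9, -0.0176, 0.0181, 0.0006, 0, 0, 0, 1.9, -0.017, 0.0187, 0.0006, 0
```

Call:
step_arm(
  commands=[0,0,1.9,-0.022,0.012,0.0006,0,0,0,1.9,-0.022,0.013,0.0006,0,0,0,1.9,-0.021,0.0135,0.0006,0,0,0,1.9,-0.021,0.014,0.0006,0,0,0,1.9,-0.02,0.015,0.0006,0,0,0,1.9,-0.02,0.0155,0.0006,0,0,0,1.9,-0.019,0.016,0.0006,0,0,0,1.9,-0.019,0.017,0.0006,0,0,0,1.9,-0.018,0.0175,0.0006,0,0,0,1.9,-0.017,0.018,0.0006,0,0,0,1,-0.009,0.01,0.0006,0,0,0,0,0,0,0,0],
)

```text
t: 10.22
tcp_pos: [0.6466, -0.0745, 0.1523]
eef_rot: [[0.651, 0.759, 0.002], [0.759, -0.651, 0.001], [0.002, 0.001, -1.0]]
ft_force: [0.2, -0.8, -2.2]
finger_gap: 0.0075
```

Run:
```python
from h import *
s=read_state();print(s["t"],s["tcp_pos"],s["finger_gap"],s["ft_force"],s["eef_rot"])
plan([.6474,-.0808,.1035],tool(48.8),3,0)
im=snap("wrist","w5"); cv2.imwrite("pics/w5b.png",cv2.resize(im["color"],None,fx=1.5,fy=1.5))
im=snap("top","t5"); cv2.imwrite("pics/t5b.png",cv2.resize(im["color"][100:250,220:420],None,fx=4,fy=4))
```

```text
10.225 [ 0.64655506 -0.07453071  0.15230851] 0.00751805332997363 [ 0.15371981 -0.80082197 -2.16594695] [[ 6.50838756e-01  7.59214038e-01  1.71989432e-03]
 [ 7.59213680e-01 -6.50840692e-01  9.90501886e-04]
 [ 1.87138015e-03  6.61110285e-04 -9.99998030e-01]]
max [0.     0.     0.2    0.0014 0.0016 0.0163 0.    ]
0, 0, 0.2, -0.0014, 0.0016, 0.0163, 0, 0, 0, 0.2, -0.0014, 0.0016, 0.0163, 0, 0, 0, 0.2, -0.0014, 0.0016, 0.0163, 0
```

View pics/w5b.png

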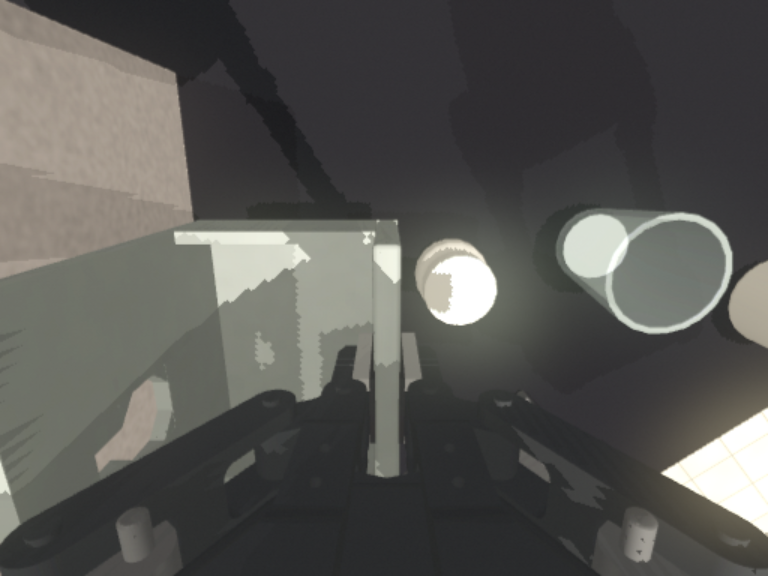

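View pics/t5b.png

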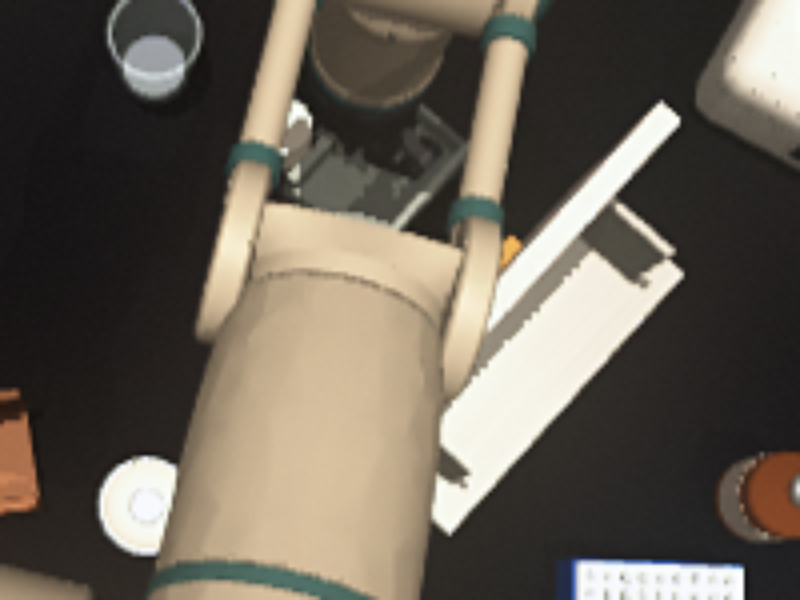

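Run:
```python
from h import *
im=load("w5.pkl"); W=cloud(im,im["pose"])
for u,v in [(258,160),(258,170),(258,200),(258,230),(258,260),(258,300),(1,310),(3,320),(130,157),(0,185),(60,165),(110,150),(0,200),(50,220)]: print(u,v,W[v,u].round(4))
im=load("t5.pkl"); W=cloud(im)
for x,y in [(480,300),(460,370),(480,210),(410,400),(430,270),(340,220),(500,260)]: print("arm",W[100+y//4,220+x//4].round(3))
```

```text
258 160 [ 0.6093 -0.0412  0.1801]
258 170 [ 0.6115 -0.0431  0.1867]
258 200 [ 0.6214 -0.0516  0.1867]
258 230 [ 0.6321 -0.0608  0.1863]
258 260 [ 0.6435 -0.0705  0.1862]
258 300 [ 0.6594 -0.0841  0.1871]
1 310 [ 0.5875 -0.1137  0.2347]
3 320 [ 0.5897 -0.1165  0.2344]
130 157 [ 0.5698 -0.0895  0.1643]
0 185 [ 0.5329 -0.1584  0.1548]
60 165 [ 0.5317 -0.158   0.1075]
110 150 [ 0.5313 -0.1576  0.0397]
0 200 [ 0.5658 -0.0954  0.2265]
50 220 [ 0.5751 -0.103   0.212 ]
arm [ 0.458 -0.085  0.615]
arm [ 0.432 -0.08   0.603]
arm [ 0.504 -0.093  0.575]
arm [ 0.414 -0.052  0.652]
arm [ 0.471 -0.065  0.613]
arm [ 0.489 -0.03   0.613]
arm [ 0.559 -0.179  0.179]
```

Run:
```python
from h import *
plan([.6243,-.1071,.104],tool(48.8),6,0)
```

```text
max [0.     0.     0.1    0.0067 0.0009 0.008  0.    ]
0, 0, 0.1, -0.0067, 0.0009, 0.008, 0, 0, 0, 0.1, -0.0067, 0.0009, 0.008, 0, 0, 0, 0.1, -0.0067, 0.0009, 0.008, 0, 0, 0, 0.1, -0.0067, 0.0009, 0.008, 0, 0, 0, 0.1, -0.0067, 0.0009, 0.008, 0, 0, 0, 0.1, -0.0067, 0.0009, 0.008, 0
```

Call:
step_arm(
  commands=[0,0,0.1,-0.0067,0.0009,0.008,0,0,0,0.1,-0.0067,0.0009,0.008,0,0,0,0.1,-0.0067,0.0009,0.008,0,0,0,0.1,-0.0067,0.0009,0.008,0,0,0,0.1,-0.0067,0.0009,0.008,0,0,0,0.1,-0.005,0.0009,0.006,0,0,0,0,0,0,0,0],
)

```text
t: 11.2
tcp_pos: [0.6224, -0.1058, 0.1019]
eef_rot: [[0.656, 0.754, -0.002], [0.754, -0.656, 0.003], [0.001, -0.003, -1.0]]
ft_force: [0.4, 0.3, -2.5]
finger_gap: 0.007
```

```bash
cat >> h.py <<'E'
def rep(yaw=48.8,S=np.array([.5590,-.1815])):
    s=read_state(); n=np.array([.6592,.7520]); y=np.array([n[1],-n[0]])
    d=s["tcp_pos"][:2]-S; f=s["ft_force"]
    print("t %.2f stand %.4f lat %.4f caddyz %.4f gap %.4f"%(s["t"],d@n-.074,d@y,s["tcp_pos"][2]-.018,s["finger_gap"]))
    print("force off-board %.1f lat %.1f z %.1f"%(f[:2]@n,f[:2]@y,f[2]),"moment",s["moment"].round(2))
    R=s["eef_rot"]; print("yawerr %.2f"%(np.degrees(np.arctan2(R[1,0],R[0,0]))-yaw),"tilt to", (R[:2,2]@n).round(4),(R[:2,2]@y).round(4))
    print("tool corr to yaw",Ro.from_matrix(R.T@tool(yaw)).as_rotvec(degrees=True).round(2))
E
python3 -c "
from h import *
rep()"
```

```text
t 11.20 stand 0.0247 lat -0.0022 caddyz 0.0839 gap 0.0070
force off-board 0.5 lat 0.1 z -2.5 moment [ 0.13 -0.09  0.02]
yawerr 0.18 tilt to 0.0012 -0.0031
tool corr to yaw [-0.18 -0.07  0.18]
```

Call:
step_arm(
  commands=[-0.2,0,0.2,-0.003,0.0022,-0.0021,0,0,0,0,-0.003,0,0,0,0,0,0,-0.003,0,0,0,0,0,0,0,0,0,0],
)

```text
t: 11.7
tcp_pos: [0.619, -0.1146, 0.1053]
eef_rot: [[0.659, 0.752, 0.004], [0.752, -0.659, -0.0], [0.003, 0.003, -1.0]]
ft_force: [0.6, 0.1, -1.8]
finger_gap: 0.0072
```

```bash
python3 -c "
from h import *
rep()"
```

```text
t 11.70 stand 0.0158 lat 0.0010 caddyz 0.0873 gap 0.0072
force off-board 0.5 lat 0.4 z -1.8 moment [ 0.07 -0.04  0.05]
yawerr -0.02 tilt to 0.0025 0.003
tool corr to yaw [ 0.17 -0.14 -0.02]
```

Call:
step_arm(
  commands=[0.1,-0.1,0,-0.002,-0.0008,0.001,0,0,0,0,-0.002,0,0,0,0,0,0,-0.002,0,0,0],
)

```text
t: 12.08
tcp_pos: [0.6148, -0.1182, 0.1044]
eef_rot: [[0.659, 0.752, 0.003], [0.752, -0.659, 0.001], [0.002, 0.002, -1.0]]
ft_force: [1.1, 2.1, -3.0]
finger_gap: 0.0072
```

```bash
python3 -c "
from h import *
rep()"
```

```text
t 12.07 stand 0.0103 lat 0.0002 caddyz 0.0864 gap 0.0072
force off-board 2.3 lat -0.5 z -3.0 moment [ 0.26 -0.21  0.03]
yawerr -0.02 tilt to 0.0021 0.0016
tool corr to yaw [ 0.09 -0.12 -0.02]
```

Call:
step_arm(
  commands=[0,0,0,-0.002,0,0,0,0,0,0,-0.002,0,0,0],
)

```text
t: 12.32
tcp_pos: [0.613, -0.1204, 0.1046]
eef_rot: [[0.659, 0.752, 0.005], [0.752, -0.659, 0.002], [0.005, 0.002, -1.0]]
ft_force: [1.8, 2.6, -2.8]
finger_gap: 0.0071
```

```bash
python3 -c "
from h import *
rep()"
```

```text
t 12.32 stand 0.0075 lat 0.0003 caddyz 0.0866 gap 0.0071
force off-board 3.1 lat -0.4 z -2.8 moment [ 0.36 -0.28 -0.03]
yawerr -0.03 tilt to 0.0047 0.0021
tool corr to yaw [ 0.12 -0.27 -0.03]
```

Call:
step_arm(
  commands=[0.1,-0.2,0,-0.002,-0.0003,0.0005,0,0,0,0,-0.002,0,0,0,0,0,0,-0.002,0,0,0],
)

```text
t: 12.7
tcp_pos: [0.6098, -0.124, 0.1044]
eef_rot: [[0.659, 0.752, 0.003], [0.752, -0.659, 0.002], [0.004, 0.001, -1.0]]
ft_force: [3.1, 4.1, -2.6]
finger_gap: 0.007
```

```bash
python3 -c "
from h import *
rep()"
```

```text
t 12.70 stand 0.0028 lat 0.0003 caddyz 0.0864 gap 0.0070
force off-board 5.1 lat -0.4 z -2.6 moment [ 0.46 -0.36  0.01]
yawerr -0.04 tilt to 0.0038 0.0013
tool corr to yaw [ 0.07 -0.22 -0.04]
```

Call:
step_arm(
  commands=[0.1,-0.2,0,-0.0015,-0.0002,0.0004,0,0,0,0,-0.0015,0,0,0],
)

```text
t: 12.95
tcp_pos: [0.6083, -0.1256, 0.1042]
eef_rot: [[0.659, 0.752, 0.001], [0.752, -0.659, 0.001], [0.002, 0.0, -1.0]]
ft_force: [3.6, 4.3, -3.2]
finger_gap: 0.0072
```

```bash
python3 -c "
from h import *
rep()"
```

```text
t 12.95 stand 0.0005 lat 0.0002 caddyz 0.0862 gap 0.0072
force off-board 5.6 lat -0.2 z -3.2 moment [ 0.5  -0.44  0.  ]
yawerr -0.06 tilt to 0.002 0.0
tool corr to yaw [ 0.   -0.11 -0.06]
```

Call:
step_arm(
  commands=[0,-0.1,0,-0.0012,-0.0002,0.0003,0],
)

```text
t: 13.08
tcp_pos: [0.6079, -0.1261, 0.1041]
eef_rot: [[0.66, 0.752, 0.001], [0.752, -0.66, 0.001], [0.001, 0.001, -1.0]]
ft_force: [3.7, 4.8, -2.2]
finger_gap: 0.0073
```

Call:
step_arm(
  commands=[0,0,0,-0.0005,0,0,0],
)

```text
t: 13.2
tcp_pos: [0.608, -0.1261, 0.1043]
eef_rot: [[0.66, 0.751, 0.002], [0.751, -0.66, 0.001], [0.003, 0.001, -1.0]]
ft_force: [4.3, 5.4, -2.3]
finger_gap: 0.0075
```

```bash
python3 -c "
from h import *
rep()"
```

```text
t 13.20 stand -0.0000 lat 0.0003 caddyz 0.0863 gap 0.0075
force off-board 6.9 lat -0.3 z -2.3 moment [ 0.61 -0.43 -0.03]
yawerr -0.08 tilt to 0.0027 0.0009
tool corr to yaw [ 0.05 -0.15 -0.08]
```

Call:
step_arm(
  commands=[0,-0.1,0,0,-0.0003,0.002,0,0,0,0,0,0,0.002,0],
)

```text
t: 13.45
tcp_pos: [0.6092, -0.1256, 0.1016]
eef_rot: [[0.66, 0.751, 0.005], [0.751, -0.66, 0.0], [0.003, 0.003, -1.0]]
ft_force: [3.0, 4.8, 0.8]
finger_gap: 0.0074
```

```bash
python3 -c "
from h import *
rep()"
```

```text
t 13.45 stand 0.0011 lat 0.0008 caddyz 0.0836 gap 0.0074
force off-board 5.6 lat -1.0 z 0.8 moment [ 0.39 -0.25 -0.06]
yawerr -0.09 tilt to 0.0031 0.0034
tool corr to yaw [ 0.19 -0.18 -0.09]
```

Call:
step_arm(
  commands=[0.2,-0.2,0,-0.001,-0.0006,0.002,0,0,0,0,-0.0003,0,0.002,0],
)

```text
t: 13.7
tcp_pos: [0.6092, -0.1259, 0.0992]
eef_rot: [[0.66, 0.751, 0.003], [0.751, -0.66, -0.0], [0.002, 0.003, -1.0]]
ft_force: [2.6, 4.9, 0.5]
finger_gap: 0.0075
```

```bash
python3 -c "
from h import *
rep()"
```

```text
t 13.70 stand 0.0009 lat 0.0011 caddyz 0.0812 gap 0.0075
force off-board 5.5 lat -1.3 z 0.5 moment [ 0.34 -0.18 -0.11]
yawerr -0.08 tilt to 0.0016 0.0026
tool corr to yaw [ 0.15 -0.09 -0.08]
```

Call:
step_arm(
  commands=[0.1,-0.1,0.1,-0.001,-0.0015,0.002,0,0,0,0,-0.0005,-0.0005,0.002,0],
)

```text
t: 13.95
tcp_pos: [0.609, -0.1261, 0.0969]
eef_rot: [[0.661, 0.751, 0.006], [0.751, -0.661, -0.002], [0.002, 0.006, -1.0]]
ft_force: [3.3, 4.6, -0.5]
finger_gap: 0.0076
```

```bash
python3 -c "
from h import *
rep()"
```

```text
t 13.95 stand 0.0007 lat 0.0011 caddyz 0.0789 gap 0.0076
force off-board 5.7 lat -0.5 z -0.5 moment [ 0.3  -0.24 -0.01]
yawerr -0.14 tilt to 0.0022 0.0059
tool corr to yaw [ 0.34 -0.13 -0.14]
```

Call:
step_arm(
  commands=[0.4,-0.1,0.1,-0.0007,-0.001,0.002,0,0.1,0,0,-0.0003,-0.0006,0.002,0],
)

```text
t: 14.2
tcp_pos: [0.609, -0.1258, 0.0946]
eef_rot: [[0.662, 0.75, 0.002], [0.75, -0.662, 0.001], [0.003, 0.001, -1.0]]
ft_force: [3.1, 4.6, 1.8]
finger_gap: 0.0072
```

```bash
python3 -c "
from h import *
rep()"
```

```text
t 14.20 stand 0.0008 lat 0.0009 caddyz 0.0766 gap 0.0072
force off-board 5.5 lat -0.7 z 1.8 moment [ 0.35 -0.28 -0.  ]
yawerr -0.22 tilt to 0.0026 0.0008
tool corr to yaw [ 0.04 -0.15 -0.22]
```

Call:
step_arm(
  commands=[0,-0.1,-0.2,-0.0007,-0.001,0.002,0,0,0,-0.1,-0.0003,-0.0006,0.002,0],
)

```text
t: 14.45
tcp_pos: [0.609, -0.1257, 0.0923]
eef_rot: [[0.657, 0.754, 0.006], [0.754, -0.657, -0.001], [0.003, 0.005, -1.0]]
ft_force: [4.5, 4.5, 1.3]
finger_gap: 0.0073
```

```bash
python3 -c "
from h import *
rep()"
```

```text
t 14.45 stand 0.0009 lat 0.0008 caddyz 0.0743 gap 0.0073
force off-board 6.3 lat 0.5 z 1.3 moment [ 0.34 -0.24 -0.12]
yawerr 0.11 tilt to 0.003 0.0048
tool corr to yaw [ 0.28 -0.17  0.11]
```

Call:
step_arm(
  commands=[0.3,-0.2,0.1,-0.0008,-0.0006,0.002,0,0,0,0,-0.0003,-0.0003,0.002,0],
)

```text
t: 14.7
tcp_pos: [0.6091, -0.1259, 0.0899]
eef_rot: [[0.658, 0.753, 0.003], [0.753, -0.658, -0.001], [0.001, 0.003, -1.0]]
ft_force: [3.5, 4.6, 0.4]
finger_gap: 0.0073
```

```bash
python3 -c "
from h import *
rep()"
```

```text
t 14.70 stand 0.0008 lat 0.0011 caddyz 0.0719 gap 0.0073
force off-board 5.8 lat -0.4 z 0.4 moment [ 0.29 -0.22  0.01]
yawerr 0.02 tilt to 0.0013 0.0027
tool corr to yaw [ 0.15 -0.07  0.02]
```

Call:
step_arm(
  commands=[0.1,-0.1,0,-0.0007,-0.0005,0.002,0],
)

```text
t: 14.82
tcp_pos: [0.6091, -0.1261, 0.0887]
eef_rot: [[0.658, 0.753, 0.002], [0.753, -0.658, -0.001], [0.0, 0.003, -1.0]]
ft_force: [3.4, 4.3, 0.8]
finger_gap: 0.0072
```

```bash
python3 -c "
from h import *
rep()"
```

```text
t 14.82 stand 0.0006 lat 0.0011 caddyz 0.0707 gap 0.0072
force off-board 5.5 lat -0.3 z 0.8 moment [ 0.27 -0.24 -0.05]
yawerr 0.02 tilt to 0.0004 0.0026
tool corr to yaw [ 0.15 -0.02  0.02]
```

Call:
step_arm(
  commands=[0.1,0,0,-0.0004,-0.0003,0.002,0,0,0,0,-0.0003,0,0.0015,0],
)

```text
t: 15.08
tcp_pos: [0.6096, -0.1263, 0.0866]
eef_rot: [[0.658, 0.753, 0.004], [0.753, -0.658, -0.001], [0.002, 0.003, -1.0]]
ft_force: [2.8, 4.5, -0.1]
finger_gap: 0.0074
```

```bash
python3 -c "
from h import *
rep()"
```

```text
t 15.07 stand 0.0009 lat 0.0016 caddyz 0.0686 gap 0.0074
force off-board 5.2 lat -0.9 z -0.1 moment [ 0.38 -0.22 -0.1 ]
yawerr 0.03 tilt to 0.0021 0.0032
tool corr to yaw [ 0.18 -0.12  0.02]
```

Call:
step_arm(
  commands=[0,0,0,-0.0003,0,0.0015,0],
)

```text
t: 15.2
tcp_pos: [0.609, -0.1271, 0.0854]
eef_rot: [[0.658, 0.753, 0.003], [0.753, -0.658, -0.002], [0.001, 0.004, -1.0]]
ft_force: [1.1, 1.9, -2.2]
finger_gap: 0.0075
```

```bash
python3 -c "
from h import *
rep()"
```

```text
t 15.20 stand -0.0001 lat 0.0017 caddyz 0.0674 gap 0.0075
force off-board 2.2 lat -0.4 z -2.2 moment [ 0.13 -0.11 -0.04]
yawerr 0.06 tilt to 0.0006 0.0035
tool corr to yaw [ 0.2  -0.03  0.06]
```

The push-back dropped from 5 N to 2 N, so the catch has probably snapped. I'll seat it gently.

Call:
step_arm(
  commands=[0.2,0,0,0,-0.0004,0.001,0],
)

```text
t: 15.32
tcp_pos: [0.6083, -0.1273, 0.0843]
eef_rot: [[0.658, 0.753, -0.001], [0.753, -0.658, -0.0], [-0.0, -0.0, -1.0]]
ft_force: [2.2, 1.0, -0.8]
finger_gap: 0.007
```

```bash
python3 -c "
from h import *
rep()"
```

```text
t 15.32 stand -0.0007 lat 0.0013 caddyz 0.0663 gap 0.0070
force off-board 2.2 lat 0.9 z -0.8 moment [ 0.16 -0.14 -0.02]
yawerr 0.07 tilt to -0.0005 -0.0003
tool corr to yaw [-0.01  0.03  0.07]
```

Call:
step_arm(
  commands=[0,0,0,0,0,0.001,0],
)

```text
t: 15.45
tcp_pos: [0.6084, -0.1275, 0.0838]
eef_rot: [[0.658, 0.753, -0.0], [0.753, -0.658, -0.0], [-0.0, 0.0, -1.0]]
ft_force: [1.8, 2.9, 3.7]
finger_gap: 0.0075
```

```bash
python3 -c "
from h import *
rep()
im=snap('wrist','w6'); cv2.imwrite('pics/w6b.png',cv2.resize(im['color'],None,fx=1.5,fy=1.5))"
```

```text
t 15.45 stand -0.0008 lat 0.0015 caddyz 0.0658 gap 0.0075
force off-board 3.4 lat -0.5 z 3.7 moment [ 0.27  0.06 -0.07]
yawerr 0.05 tilt to -0.0003 0.0001
tool corr to yaw [0.01 0.02 0.05]
```

View pics/w6b.png

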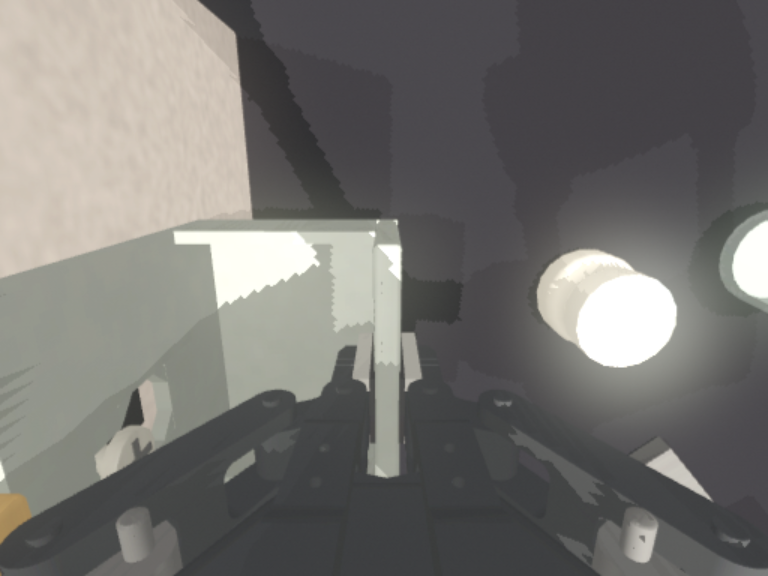

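Seated: the upward force rose to 3.7 N, the screw head stands in front of the plate above the entry hole, and the brass catch shows at bottom left (10,515). Releasing.

Call:
step_arm(
  commands=[0,0,0,0,0,-0.0004,8,0,0,0,0,0,0,20,0,0,0,0,0,0,30,0,0,0,0,0,0,30],
)

```text
t: 16.0
tcp_pos: [0.6087, -0.1274, 0.0843]
eef_rot: [[0.658, 0.753, 0.001], [0.753, -0.658, -0.0], [0.0, 0.001, -1.0]]
ft_force: [3.0, 2.5, -1.2]
finger_gap: 0.0259
```

```bash
python3 -c "
from h import *
rep()"
```

```text
t 16.00 stand -0.0005 lat 0.0017 caddyz 0.0663 gap 0.0259
force off-board 3.8 lat 0.6 z -1.2 moment [ 0.21 -0.12 -0.1 ]
yawerr 0.05 tilt to 0.0001 0.0006
tool corr to yaw [ 0.04 -0.01  0.05]
```

```bash
python3 -c "
from h import *
im=snap('wrist','w7'); cv2.imwrite('pics/w7b.png',cv2.resize(im['color'],None,fx=1.5,fy=1.5))
rep()"
```

```text
t 16.05 stand -0.0006 lat 0.0017 caddyz 0.0663 gap 0.0256
force off-board 2.7 lat -0.8 z 0.0 moment [ 0.22 -0.13 -0.02]
yawerr 0.05 tilt to 0.0002 0.0007
tool corr to yaw [ 0.04 -0.01  0.05]
```

View pics/w7b.png

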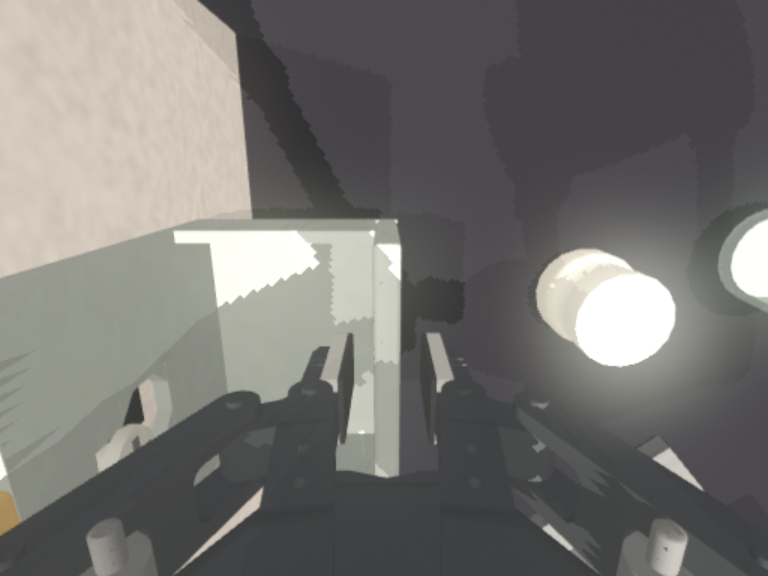

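Call:
step_arm(
  commands=[0,0,0,0.002,0,0,30,0,0,0,0,0,0,30],
)

```text
t: 16.3
tcp_pos: [0.61, -0.1259, 0.0843]
eef_rot: [[0.658, 0.753, 0.0], [0.753, -0.658, -0.001], [-0.0, 0.001, -1.0]]
ft_force: [1.6, 1.8, 0.7]
finger_gap: 0.0255
```

```bash
python3 -c "
from h import *
rep()"
```

```text
t 16.30 stand 0.0015 lat 0.0017 caddyz 0.0663 gap 0.0255
force off-board 2.4 lat 0.1 z 0.7 moment [ 0.08 -0.09 -0.05]
yawerr 0.06 tilt to -0.0002 0.0006
tool corr to yaw [0.04 0.01 0.06]
```

Call:
step_arm(
  commands=[0,0,0,0.003,0,0,30,0,0,0,0,0,0,30],
)

```text
t: 16.55
tcp_pos: [0.6113, -0.1244, 0.0841]
eef_rot: [[0.657, 0.754, -0.001], [0.754, -0.657, -0.002], [-0.003, 0.0, -1.0]]
ft_force: [0.4, -1.1, -0.4]
finger_gap: 0.0256
```

```bash
python3 -c "
from h import *
rep()"
```

```text
t 16.55 stand 0.0034 lat 0.0017 caddyz 0.0661 gap 0.0256
force off-board -0.5 lat 1.0 z -0.4 moment [ 0.01 -0.02  0.  ]
yawerr 0.10 tilt to -0.0026 0.0004
tool corr to yaw [0.02 0.15 0.1 ]
```

Call:
step_arm(
  commands=[0,0,0,0.0015,0,-0.001,30,0,0,0,0,0,-0.004,30],
)

```text
t: 16.8
tcp_pos: [0.6116, -0.1237, 0.0889]
eef_rot: [[0.657, 0.754, -0.003], [0.754, -0.657, -0.003], [-0.004, -0.001, -1.0]]
ft_force: [0.2, -0.3, 0.2]
finger_gap: 0.0259
```

```bash
python3 -c "
from h import *
rep()"
```

```text
t 16.80 stand 0.0041 lat 0.0015 caddyz 0.0709 gap 0.0259
force off-board -0.1 lat 0.4 z 0.2 moment [ 0.03 -0.01 -0.01]
yawerr 0.11 tilt to -0.0043 -0.0006
tool corr to yaw [-0.03  0.24  0.11]
```

Call:
step_arm(
  commands=[0,0.2,0,0,0,-0.008,30,0,0,0,0,0,-0.01,30,0,0,0,0.001,0,-0.012,30],
)

```text
t: 17.18
tcp_pos: [0.612, -0.1232, 0.1207]
eef_rot: [[0.657, 0.754, -0.001], [0.754, -0.657, -0.0], [-0.001, -0.001, -1.0]]
ft_force: [-0.2, 0.2, 0.3]
finger_gap: 0.0253
```

```bash
python3 -c "
from h import *
rep()"
```

```text
t 17.18 stand 0.0048 lat 0.0014 caddyz 0.1027 gap 0.0253
force off-board 0.0 lat -0.2 z 0.3 moment [-0.   -0.   -0.03]
yawerr 0.10 tilt to -0.001 -0.0009
tool corr to yaw [-0.05  0.06  0.1 ]
```

Call:
step_arm(
  commands=[0,0,0,0.003,0,-0.02,30,0,0,0,0.01,0,-0.03,30,0,0,0,0.015,0,-0.04,30,0,0,0,0.02,0,-0.04,30,0,0,0,0.02,0,-0.04,30,0,0,0,0,0,0,30],
)

```text
t: 17.92
tcp_pos: [0.6585, -0.0705, 0.303]
eef_rot: [[0.658, 0.753, 0.006], [0.753, -0.658, -0.002], [0.003, 0.006, -1.0]]
ft_force: [0.6, -0.2, -0.3]
finger_gap: 0.0258
```

Run:
```python
from h import *
s=read_state();print(s["t"],s["tcp_pos"])
im=snap('top','t8'); cv2.imwrite('pics/t8b.png',cv2.resize(im['color'][80:280,200:440],None,fx=3,fy=3))
plan([.675,-.063,.32],tool(-41,-30),13,30)
```

```text
17.925 [ 0.65847437 -0.07047867  0.30300467]
max [1.8e+00 1.8e+00 6.7e+00 1.4e-03 6.0e-04 1.9e-03 3.0e+01]
-1.8, -1.8, 6.7, 0.0014, 0.0006, -0.0015, 30, -1.8, -1.8, 6.7, 0.0014, 0.0005, -0.0015, 30, -1.8, -1.8, 6.7, 0.0014, 0.0004, -0.0015, 30, -1.8, -1.8, 6.7, 0.0014, 0.0003, -0.0016, 30, -1.8, -1.8, 6.7, 0.0014, 0.0002, -0.0016, 30, -1.8, -1.8, 6.7, 0.0013, 0.0001, -0.0016, 30, -1.8, -1.8, 6.7, 0.0013, 0, -0.0017, 30, -1.8, -1.8, 6.7, 0.0012, -0.0001, -0.0017, 30, -1.8, -1.8, 6.7, 0.0011, -0.0002, -0.0018, 30, -1.8, -1.8, 6.7, 0.0011, -0.0003, -0.0018, 30, -1.8, -1.8, 6.7, 0.001, -0.0003, -0.0018, 30, -1.8, -1.8, 6.7, 0.0009, -0.0004, -0.0019, 30, -1.8, -1.8, 6.7, 0.0008, -0.0004, -0.0019, 30
```

Call:
step_arm(
  commands=[-1.8,-1.8,6.7,0.0014,0,-0.003,100,-1.8,-1.8,6.7,0.0014,0,-0.0015,100,-1.8,-1.8,6.7,0.0014,0,-0.0015,100,-1.8,-1.8,6.7,0.0014,0,-0.0016,100,-1.8,-1.8,6.7,0.0014,0,-0.0016,100,-1.8,-1.8,6.7,0.0013,0,-0.0016,100,-1.8,-1.8,6.7,0.0013,0,-0.0017,100,-1.8,-1.8,6.7,0.0012,0,-0.0017,100,-1.8,-1.8,6.7,0.0011,0,-0.0018,100,-1.8,-1.8,6.7,0.0011,0,-0.0018,100,-1.8,-1.8,6.7,0.001,0,-0.0018,100,-1.8,-1.8,6.7,0.001,0,-0.0019,100,-1.8,-1.8,6.7,0.001,0,-0.0019,100,0,0,0,0,0,0,100],
)

```text
t: 19.73
tcp_pos: [0.6592, -0.07, 0.3031]
eef_rot: [[0.721, -0.577, -0.383], [-0.693, -0.616, -0.375], [-0.019, 0.536, -0.844]]
ft_force: [-0.3, 1.1, -0.6]
finger_gap: 0.0858
```

Run:
```python
from h import *
s=read_state();print(s["t"],s["tcp_pos"])
im=snap("wrist","w9"); cv2.imwrite("pics/w9b.png",cv2.resize(im["color"],None,fx=1.5,fy=1.5))
cv2.imwrite("pics/w9c.png",cv2.resize(im["color"][130:270,190:330],None,fx=5,fy=4,interpolation=0))
```

```text
19.725 [ 0.65922444 -0.07003195  0.30310578]
```

View pics/w9b.png

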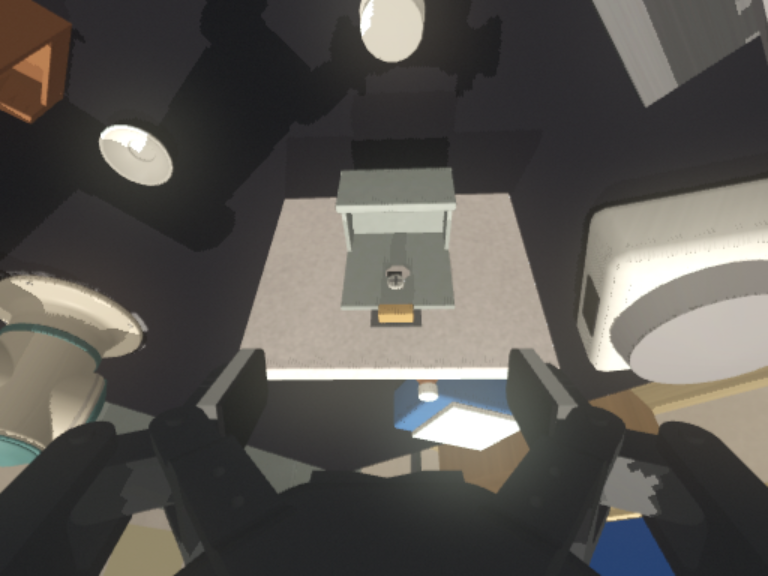

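View pics/w9c.png

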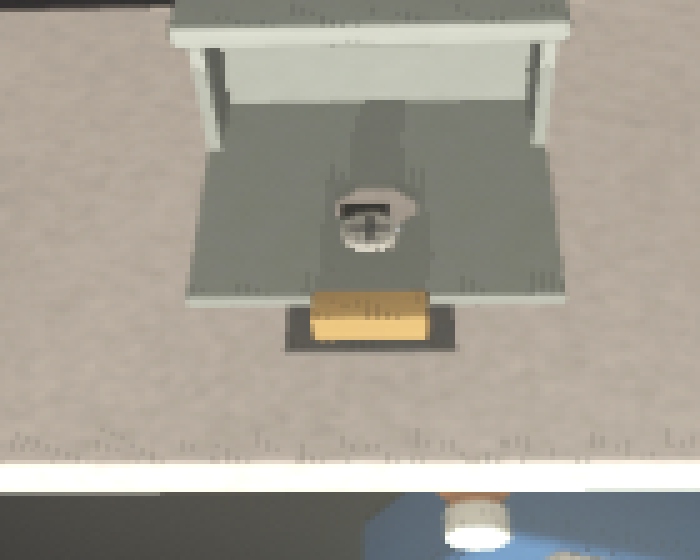

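View pics/t8b.png

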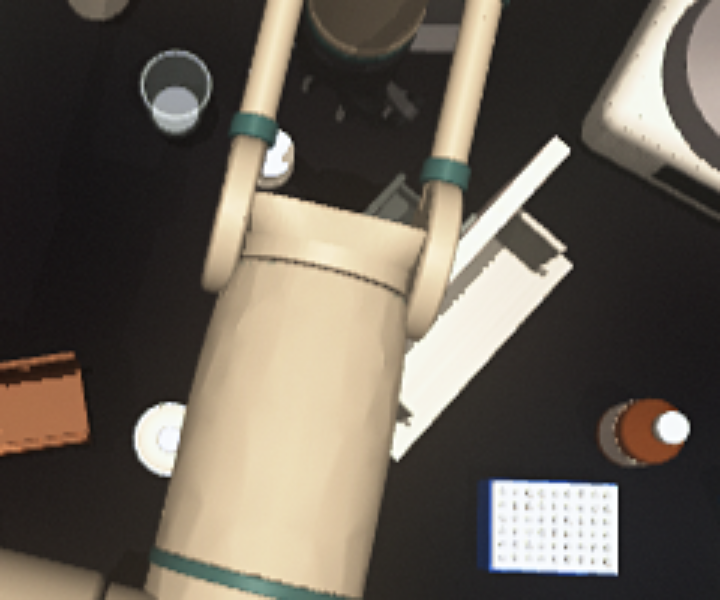

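Run:
```python
from h import *
im=load("w9.pkl"); z=np.load("plane.npz"); n,c=z["n"],z["c"]; n[2]=0; n/=np.linalg.norm(n); y=np.array([n[1],-n[0],0])
W=cloud(im,im["pose"]); off=(W-c)@n; lat=(W-c)@y+.0024
def px(x,yy): return int(190+x/5),int(130+yy/4)
for nm,x,yy in [("catch face low",370,305),("catch face",340,306),("catch top",370,332),("catch top2",400,330),("plate",260,260),("plate R",500,260),("plate low L",240,150),("plate low R",510,150),("edge",250,300),("edgeR",500,300),("board",150,300),("head",368,230)]:
    u,v=px(x,yy); print(nm,"off %.4f lat %.4f z %.4f"%(off[v,u],lat[v,u],W[v,u,2]))
m=(off>.002)&(off<.0085)&(abs(lat)<.07)&(W[...,2]>.1)&(W[...,2]<.18)
P=np.c_[lat[m],W[m][:,2],off[m]]; print("plate lat range",np.percentile(P[:,0],[.5,99.5]),"z max",np.percentile(P[:,1],99.8))
A=np.c_[P[:,:2],np.ones(len(P))]; k=np.linalg.lstsq(A,P[:,2],rcond=None)[0]; print("tilt (lat,z)",k)
ct=(W[...,2]>.165)&(W[...,2]<.19)&(abs(lat)<.02); print("catch max off",np.nanpercentile(off[ct],[90,98]))
for r in [(193,191),(190,187),(195,189)]: pass
# roll by top edge: pixels left & right
for x,yy in [(188,299),(564,299)]:
    h=hitw(im,190+x/5,130+yy/4,n,c,.0025); print("top edge",((h-c)@y+.0024).round(4),h[2].round(4))
```

```text
catch face low off 0.0118 lat 0.0024 z 0.1753
catch face off 0.0119 lat -0.0053 z 0.1753
catch top off 0.0048 lat 0.0022 z 0.1813
catch top2 off 0.0075 lat 0.0099 z 0.1817
plate off 0.0057 lat -0.0277 z 0.1515
plate R off 0.0053 lat 0.0370 z 0.1524
plate low L off 0.0055 lat -0.0369 z 0.0969
plate low R off 0.0056 lat 0.0431 z 0.0992
edge off 0.0040 lat -0.0296 z 0.1673
edgeR off 0.0022 lat 0.0363 z 0.1668
board off 0.0006 lat -0.0571 z 0.1642
head off 0.0135 lat 0.0009 z 0.1445
plate lat range [-0.04692957  0.05220675] z max 0.1751543976847438
tilt (lat,z) [-0.00019371  0.00170004  0.00508174]
catch max off [0.01219261 0.0128451 ]
top edge -0.0465 0.1654
top edge 0.053 0.167
```

Run:
```python
from station import workorder, read_state
print(read_state()["t"],read_state()["ft_force"],workorder.close_job())
```

```text
the job is handed in; nothing more can be done
19.775 [ 0.45632536 -0.66467839 -1.00441188] None
```

The grey caddy is hanging on the screw, fully home, with the catch out over its top edge, and I handed the job in at about 19.8 s. I found the screw with the wrist camera (axis about 144 mm above the bench), put the keyhole over its head, slid the caddy down and let go. The push-back stayed under about 7 N in every reading I took.

**Last checks (one wrist picture after letting go):**

| Check | Measured | Limit |
|---|---|---|
| Rear face from the board | under 1 mm | 7 mm |
| Sideways from the mark | about 3 mm | 6.5 mm |
| Underside above the bench | about 67 mm | 49.5–87.5 mm |
| Lean | about 0.016 rad | 0.08 rad |
| Catch standing out of the board | about 12 mm, so fully out | under 2 mm pushed in |

**What went wrong or disagreed:**
- **First pinch:** it closed about 15 mm too high on the wall. I opened and gripped again before lifting; the caddy had not moved.
- **After letting go:** the gripper still felt 2–4 N away from the board, probably a finger link on the catch or plate. It went when I backed off a few millimetres, and I lifted clear with no force.
- **Sideways reading:** it drifted about 1.5 mm during the slide and my corrections did not move it back. It is well within the limit.
- **Other things on the bench:** none looked disturbed in the last pictures, but I did not measure their positions again.

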